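# Label board and gaping spring clip

### The arm

A 7-joint arm with a two-finger parallel gripper is mounted at the origin on the work surface. World frame = base frame: x ahead of the robot, y to its left, z up, the work surface at z = 0. Lengths are in mm, angles in rad, forces in N, time in s.
With the tool pointing down it reaches from about 425 to 825 mm from the base axis. Payload 3.6 kg.
Tool frame: the origin (TCP) lies where the fingers leave the gripper's body, on its centre line; the fingertips stand 84 mm ahead of it and the grasp point (between the pads) lies bot.grip_point_offset ahead of it (bot.grip_point_offset is the distance from the TCP to the grasp point, in mm); z points along the fingers, y is the line along which they close (so a half turn about z gives the same grasp; the last joint's range is limited). The gripper opens to 93 mm and grips with 3 to 60 N. Pads are 15 mm wide; open, the fingers measure 128 mm over their backs; the gripper's body (75 mm by 188 mm) begins 65 mm behind the grasp point.
Start: joints at [-1.278, 0.615, -0.013, 1.423, 0.008, 1.103, -0.04], TCP at [203.698, 617.232, 302.74] pointing down, gripper open.
Joint ranges: [-3.12, 3.12], [-0.3, 2.06], [-1.34, 1.32], [0.26, 2.42], [-1.36, 4.5], [0.01, 1.98], [-2.84, 2.84]. Speed limits (rad/s): [2.79, 2.79, 3.14, 3.14, 3.14, 3.14, 3.14].

### API

Orientations are given as [roll, pitch, yaw] about the fixed x, y, z axes, in that order (R = Rz(yaw) Ry(pitch) Rx(roll)).
In Python, from workcell import bot gives the robot as it stands. The module is installed in compiled form; this text tells all that it offers.
- The arm moves only by the tool step_arm, never from a script. Its argument "increments" is a list of rows, each an object of numbers: "ax", "ay", "az": the turn, a rotation vector about the tool's x, y, z in units of 5 degrees (1.0 is 5 degrees); "x", "y", "z": the shift along the tool's x, y, z in units of 30 mm (1.0 is 30 mm); "fingers": the finger opening in mm, from 0 to 93. A call has 1 to 8 rows; each row shifts and turns the commanded pose from where the row before left it, along the tool's axes as they then stand; what a row does not reach is not made up. A row lasts 1/8 s, in which the tool goes at most 62.5 mm and 10.7 degrees, less where a joint would pass 70% of its speed; a pose out of reach is approached as far as the arm can. A call is refused whole if a number of a shift passes 1 or a number of a turn 1, either way. A call with a gripper value outside its range is refused whole. The fingers move at their own pace and stop on an object; the grip force is fixed at half the most. Time passes only in rows, so rows that do not move let the fingers close. It gives the time, the measured TCP pose, the force, the opening and the grip force at its end, in the units of the state.
- bot.state(): the state, without advancing time (a new reading comes with each control period).
- bot.camera(name): name is "scene" or "top"; returns a dict with "frame" (400x640x3 uint8, red, green, blue), "vfov" (degrees; the focal length in pixels is half the picture's height over the tangent of half this angle, whatever the lens; pixels are square), "cx", "cy" (the principal point, pixels), "dist" ([k1, k2, p1, p2, k3] as OpenCV has them; the pictures are not rectified), "T" (4x4, takes a point from camera to world coordinates). Camera axes: x right, y down, z forward; pixel columns grow to the right and rows downward; lengths in mm; the calibration is good to about 2 mm. A picture is of the moment at which its call begins. There is no depth.
- bot.sign_off(): hands the job in; it is judged then, once.
The state is a dict: "t": time; "qpos": joint angles; "dq": joint speeds; "joint_torque": joint torques, N m; "position": TCP position; "eef_rot": TCP orientation; "contact_force": force on the tool from outside, world axes, zero at the start; "wrist_torque": the same for the moment, N m; "gripper_width": finger opening in mm; "grip_force": force on a finger pad.
Only numpy, scipy, OpenCV 4.12 (cv2) and the standard library are available. Lean on these libraries where they do the work, as an engineer would, in place of code of your own. Each camera call takes 0.05 s, during which the arm holds its last target. There are 200 camera calls.

### The job

Stand the plywood label board on the sloped stand, centred on its narrow ledge and leaning flat against the back, and let go of it. Then squeeze the steel spring clip wide open by its handles, take it off its fin, and finish holding it still, gaping around the middle of the board's top edge with the jaws at least a centimetre down over the edge, so that a colleague can slip a label in: keep squeezing, do not let the clip touch the board or the stand, and do not put it down. Leave the other things on the bench where they are.

Things in the scene. Friction and masses are not known exactly. Their poses are not given: they have to be found in the camera images.
- board_center (a point): label board: plain plywood rectangle 8 mm thick (own x), 110 mm wide (own y), 120 mm tall (own z, up); this point is its centre. 65 g. It starts upright in the slot of the rack, its bottom edge 12 mm and its top edge 132 mm above the table; the slot is 11 mm wide and 27 mm deep, so it lifts straight out and may lean a few degrees in it
- board_top (a point): middle of the board's top edge, 60 mm above board_center along the board's own z; axes as the board's
- rack: fixed slotted wooden block, 60 (own x) x 120 (own y) mm, 39 mm tall, that stores the board; origin at the centre of its underside; the slot runs along own y through its middle
- stand: fixed wooden label stand, foot 90 (own x) x 110 (own y) mm; origin at the centre of its underside. Its back plate, 6 mm thick, 110 mm wide, leans 0.17 rad from vertical, its top towards own -x; its face looks to own +x. In this frame the seated board's centre is at (4, 0, 120) mm and its top-edge centre at (-6, 0, 179) mm
- ledge (a point): point on the stand's ledge where the middle of the seated board's bottom edge goes, 4 mm in front of the back plate; axes as the stand's (not tilted). The ledge is square to the plate, 16 mm deep from the plate to a lip 4 mm thick and 8 mm tall. The plate rises 75 mm above the ledge along its slope, so the upper 45 mm of the board stand free
- park: fixed clip holder: wooden block 90 (own x) x 80 (own y) mm, 20 mm tall, with an upright steel fin 4 mm thick (own x), 60 mm long (own y), that rises 30 mm above the block; the clip starts on the fin, jaw tips on the block; origin at the centre of its underside
- clip_center (a point): spring clip like a big clothes peg, two steel levers on a barrel, 94 mm tall, 70 g; jaws at its lower end (own -z), handles at its upper end. This point is half-way up in its middle plane: jaw tips 47 mm below it, barrel axis (along own y) 1 mm above it, top 47.5 mm above it. Fully open the jaws gape 36 mm along own x at the tips, 26 mm at 14 mm in; barrel underside 43 mm above the tips
- clip_handles (a point): middle between the clip's two rubber handle bars, 43 mm above clip_center, same axes. Each bar lies along own y, 30 mm long, 9 mm thick; over the bars 50 mm wide along own x when shut on the fin, 20 mm squeezed to its stop. Pressing them together takes about 7 N at first and 15 N at the stop; a grip of 25 N or more holds it at the stop
- jaw (a joint): opening angle of each clip lever, rad: 0 shut on the 4 mm fin, -0.04 jaws touching, 0.34 wide open at the stop; both levers move alike
- glue: small glue bottle, 38 mm across, 85 mm tall, upright; origin at the centre of its underside; a bystander, to be left alone
- coupling: brass tube coupling, 40 mm across, 35 mm tall, standing; origin at the centre of its underside; a bystander, to be left alone
- putty: white putty tub, 90 mm across, 75 mm tall; origin at the centre of its underside; a bystander, to be left alone
- filler: white jar with black lid, 70 mm across, 60 mm tall; origin at the centre of its underside; a bystander, to be left alone
- pipe: white plastic pipe offcut, 72 mm across, 70 mm tall, standing; origin at the centre of its underside; a bystander, to be left alone
- driver: screwdriver 200 mm long, lying along the left of the work; origin at the centre of its underside; a bystander, to be left alone
Mind the look-alikes: they are no part of the job. Of the things like the part that bears board_center, leave any that is green or purple; of the rest the larger one is meant.

How it is judged (in metres and radians):
On the way, in this order (a step that is already met when the one before it is completed fails the run):
1. the board stands on the ledge, leaning on the back plate, let go (x of board_center in the frame of stand between -0.0052 and 0.0128 m and y of board_center in the frame of stand between -0.02 and 0.02 m and z of board_center in the frame of stand between 0.1138 and 0.1258 m and angle between board_center's own z axis and vertical between 0.11 and 0.23 rad and angle between the y axis of board_center and the y axis of stand, either way round below 0.12 rad and contact force between the fingers and board below 0.2 N and linear speed of board below 0.02 m/s), for 0.3 s.
2. the clip is squeezed open and clear of its fin (value of joint jaw above 0.25 rad and z of clip_center in the frame of park above 0.11 m and contact force between the fingers and clip above 3 N and contact force between clip and park below 0.2 N), for 0.2 s.
At the end, for the whole second after the job is handed in: Board untouched on the ledge (20 mm sideways, 9 mm fore and aft), leaning within 0.06 rad of the plate; fingers still hold the clip open (jaw over 0.25 rad), touching neither board nor stand, edge 10 mm or more inside the jaws, within 12 mm of their mid-plane and 25 mm of its own middle (all of step 1 and value of joint jaw above 0.25 rad and contact force between the fingers and clip above 3 N and contact force between each of clip, the arm and board below 0.2 N and contact force between clip and stand below 0.2 N and x of board_top in the frame of clip_center between -0.012 and 0.012 m and y of board_top in the frame of clip_center between -0.025 and 0.025 m and z of board_top in the frame of clip_center between -0.037 and -0.004 m and angle between the z axis of clip_center and the z axis of board_center, either way round below 0.35 rad and angle between the y axis of clip_center and the y axis of board_center, either way round below 0.25 rad and linear speed of clip below 0.03 m/s); the arm keeps its last pose, push and grip.
It fails at once if a bystander is pushed away or knocked over (distance of any of glue, coupling, putty, filler, pipe, driver from where it was at the start of the episode above 0.03 m or angle between any of glue, coupling, putty, filler, pipe's own z axis and vertical above 0.6 rad).
It also fails if it takes over 61 s, if anything falls off the work surface, if the arm or the gripper's body presses on something with over 40 N, if the wrist force passes 120 N, or if a joint passes its speed limit or range.

## Working session

There is one attempt and no reset: what is moved stays moved. The work goes in short steps, Python scripts to look and compute and a tool call to move; the robot and the scene stay as the last step left them, time stands still between calls to the robot, and variables do not carry over. Pictures are saved under pics/ and viewed, at most 10 in all, crops included, and the job is handed in when it is done.

Besides the shell and the picture viewer there is one more tool, called after ">>>" as name(argument=value, ...), one argument or row to a line, values as JSON. step_arm: Moves the arm, as the interface text tells. Its arguments: {"type":"object","properties":{"increments":{"type":"array","items":{"type":"object","properties":{"ax":{"type":"number"},"ay":{"type":"number"},"az":{"type":"number"},"x":{"type":"number"},"y":{"type":"number"},"z":{"type":"number"},"fingers":{"type":"number"}}}}},"required":["increments"]}

```bash
mkdir -p pics
cat > h.py <<'E'
import numpy as np, cv2
from scipy.spatial.transform import Rotation as R
from workcell import bot
def K(c):
    f=200/np.tan(np.radians(c["vfov"])/2)
    return np.array([[f,0,c["cx"]],[0,f,c["cy"]],[0,0,1.]])
def rays(c,px):
    p=cv2.undistortPoints(np.array(px,float).reshape(-1,1,2),K(c),np.array(c["dist"],float)).reshape(-1,2)
    T=np.array(c["T"]); d=np.c_[p,np.ones(len(p))]@T[:3,:3].T
    return T[:3,3],d
def plane(c,px,z):
    o,d=rays(c,px); return o+d*((z-o[2])/d[:,2])[:,None]
def proj(c,P):
    T=np.linalg.inv(np.array(c["T"])); r,_=cv2.Rodrigues(T[:3,:3])
    return cv2.projectPoints(np.array(P,float).reshape(-1,1,3),r,T[:3,3],K(c),np.array(c["dist"],float))[0].reshape(-1,2)
def tri(c1,p1,c2,p2):
    out=[]
    for a,b in zip(p1,p2):
        o1,d1=rays(c1,[a]);o2,d2=rays(c2,[b]);A=np.c_[d1[0],-d2[0]]
        s=np.linalg.lstsq(A,o2-o1,rcond=None)[0];q1=o1+s[0]*d1[0];q2=o2+s[1]*d2[0]
        out.append(np.r_[(q1+q2)/2,np.linalg.norm(q1-q2)])
    return np.array(out)
E
python3 - <<'E'
from h import *
import pickle
print(bot.grip_point_offset,bot.state())
for n in("scene","top"):
    c=bot.camera(n);pickle.dump(c,open(n+".pkl","wb"));cv2.imwrite(f"pics/{n}0.png",c["frame"][:,:,::-1]);print(n,c["vfov"],np.round(c["T"],3).tolist())
E
```

```text
65.3 {'t': 0.0, 'qpos': array([-1.27850972,  0.61590347, -0.01260213,  1.42487622,  0.0080896 ,
        1.10338898, -0.04044511]), 'dq': array([-0.00052728,  0.00052061, -0.00164067, -0.00070712, -0.00066552,
       -0.00143756,  0.00073994]), 'joint_torque': array([-8.18167391e-04, -4.58944237e+01,  2.08936692e-01, -1.65746659e+01,
       -6.10395754e-02,  2.04538729e-02,  2.38407520e-04]), 'position': array([203.53409728, 616.71225465, 301.59868025]), 'eef_rot': array([-3.13906689e+00,  3.47408629e-05,  2.82281101e+00]), 'contact_force': array([-0.33595901, -0.13120917,  1.20195117]), 'wrist_torque': array([-0.00593187, -0.04563517,  0.01556528]), 'grip_force': 0.0, 'gripper_width': 93.07502691913061}
scene 54.46898581068309 [[0.842, 0.4, -0.362, 903.059], [0.539, -0.647, 0.54, -434.293], [-0.018, -0.649, -0.76, 816.728], [0.0, 0.0, 0.0, 1.0]]
top 54.351034316484565 [[-0.0, -0.997, 0.071, 504.905], [-1.0, -0.002, -0.021, 65.88], [0.021, -0.071, -0.997, 1044.321], [0.0, 0.0, 0.0, 1.0]]
```

View pics/scene0.png

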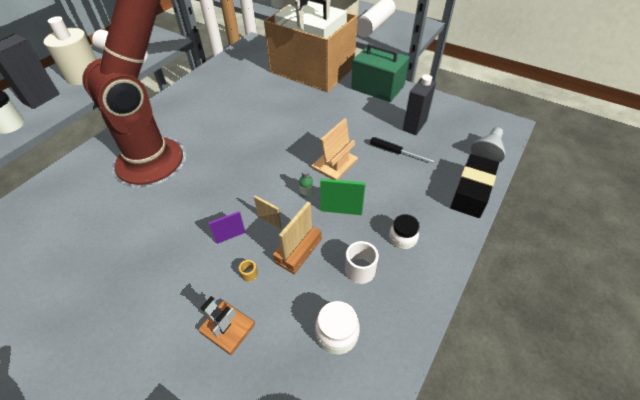

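View pics/top0.png

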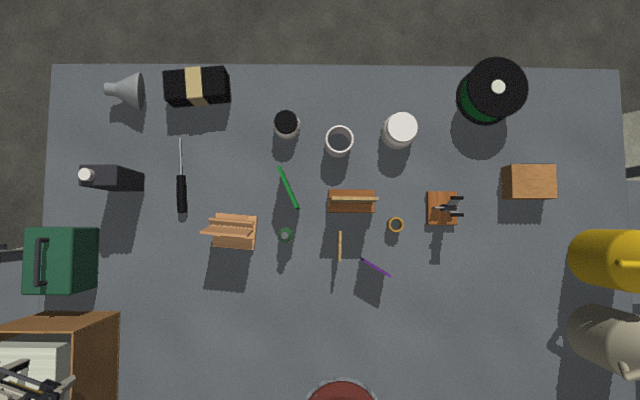

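The scene view shows the rack with the board at (297,240), the stand at (335,155) and the park with the clip at (225,320). In the top view they are at (352,200), (230,230) and (443,208). I'll enlarge them.

Run:
```python
from h import *
a=cv2.imread("pics/scene0.png");b=cv2.imread("pics/top0.png")
def cr(i,x,y,w=66,h=75):return cv2.resize(i[y:y+h,x:x+w],None,fx=4,fy=4,interpolation=cv2.INTER_CUBIC)
r1=np.hstack([cr(a,264,199),cr(a,302,112),cr(a,192,284)])
r2=np.hstack([cr(b,320,165),cr(b,195,190),cr(b,415,170)])
cv2.imwrite("pics/comp.png",np.vstack([r1,r2]))
```

```text
(no output)
```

View pics/comp.png

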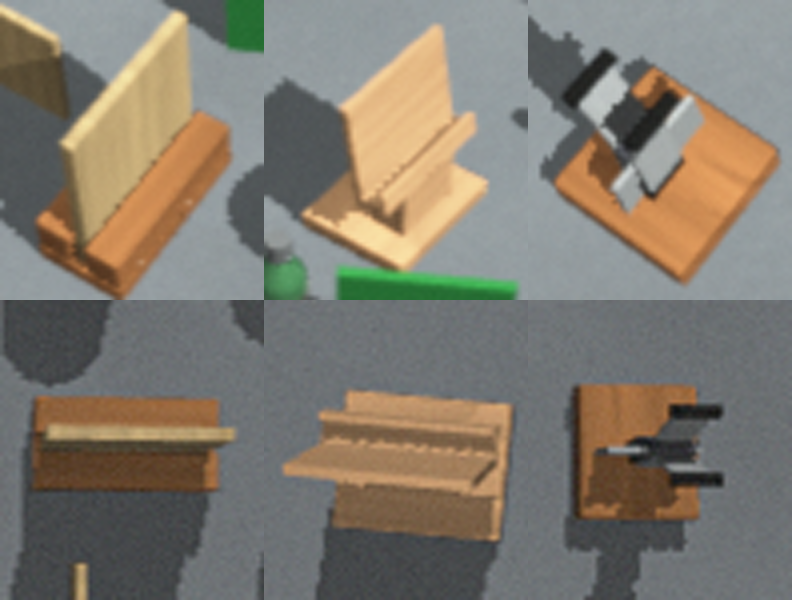

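The crops show the clip's bars along world y, and the stand's lip on the +x side with its plate leaning towards -x. Next I'll take masks and corners.

Run:
```python
from h import *
import pickle
S=pickle.load(open("scene.pkl","rb"));T=pickle.load(open("top.pkl","rb"))
def hsv(c):return cv2.cvtColor(c["frame"],cv2.COLOR_RGB2HSV)
def mask(c,box,lo,hi):
    m=cv2.inRange(hsv(c),lo,hi);z=np.zeros_like(m);x,y,w,h=box;z[y:y+h,x:x+w]=m[y:y+h,x:x+w]
    n,l,s,_=cv2.connectedComponentsWithStats(z);k=1+np.argmax(s[1:,4]);return (l==k).astype(np.uint8)
def show(name,c,box,lo,hi):
    m=mask(c,box,lo,hi);cn=max(cv2.findContours(m,0,1)[0],key=cv2.contourArea)
    r=cv2.minAreaRect(cn);ap=cv2.approxPolyDP(cn,1.5,True).reshape(-1,2)
    print(name,m.sum(),np.round(r[0],1),np.round(cv2.boxPoints(r),1).tolist(),ap.tolist());return r,ap
hs,ht=hsv(S),hsv(T)
for n,h,p in[("board s",hs,(293,235)),("rack s",hs,(305,245)),("stand s",hs,(340,140)),("standfoot",hs,(318,163)),("board t",ht,(352,198)),("board t",ht,(345,198)),("rack t",ht,(345,193)),("rack dark",ht,(345,207)),("stand t",ht,(235,231)),("block s",hs,(238,333)),("block t",ht,(423,190)),("table",ht,(300,300)),("bar",ht,(455,197)),("bar s",hs,(338-192+208,0))]:
    print(n,h[p[1],p[0]])
show("rackT",T,(315,180,75,40),(5,110,40),(25,255,255))
show("boardT",T,(315,180,75,40),(18,60,130),(30,160,255))
show("boardS",S,(264,199,66,75),(18,50,100),(30,165,255))
show("rackS",S,(264,199,66,75),(5,150,40),(17,255,255))
show("standT",T,(195,205,70,50),(5,70,50),(25,255,255))
show("standS",S,(302,112,66,70),(5,70,50),(25,255,255))
show("blockT",T,(415,180,60,50),(5,110,40),(25,255,255))
show("blockS",S,(192,290,70,70),(5,110,40),(25,255,255))
for b in((440,190,30,13),(440,205,30,13)):show("barT",T,b,(0,0,0),(180,255,45))
```

```text
board s [ 20  99 195]
rack s [ 14 151 202]
stand s [ 17 105 233]
standfoot [ 15 116 162]
board t [ 19  98 183]
board t [ 19  97 190]
rack t [ 14 151 145]
rack dark [ 14 147  87]
stand t [ 15 103 168]
block s [ 14 149 224]
block t [110  19 123]
table [ 99  16 112]
bar [160  24  32]
bar s [28 46 78]
rackT 777 [350.5 200.5] [[328.0, 189.0], [373.0, 189.0], [373.0, 212.0], [328.0, 212.0]] [[329, 189], [328, 211], [373, 211], [372, 202], [331, 203], [329, 199], [332, 195], [373, 196], [373, 190]]
boardT 140 [355. 198.] [[332.0, 197.0], [378.0, 197.0], [378.0, 199.0], [332.0, 199.0]] [[332, 197], [332, 199], [378, 198]]
boardS 958 [295.7 229.8] [[268.3999938964844, 246.1999969482422], [306.29998779296875, 199.8000030517578], [323.0, 213.5], [285.0, 259.79998779296875]] [[309, 202], [303, 206], [279, 234], [284, 259], [311, 227]]
rackS 677 [297.1 246.2] [[270.8999938964844, 258.0], [302.3999938964844, 217.89999389648438], [323.3999938964844, 234.39999389648438], [291.8999938964844, 274.5]] [[319, 231], [312, 229], [300, 246], [296, 248], [297, 250], [294, 251], [295, 253], [287, 259], [286,
[... 765 characters left out ...]
56, 216], [451, 216], [448, 212], [442, 212], [440, 209], [431, 208], [432, 206], [446, 203], [451, 196], [456, 195], [456, 192]]
blockS 1066 [226.5 326.2] [[197.60000610351562, 329.8999938964844], [221.89999389648438, 297.3999938964844], [255.39999389648438, 322.5], [231.0, 355.0]] [[234, 308], [236, 315], [231, 320], [231, 324], [217, 338], [211, 331], [214, 325], [209, 317], [199, 328], [203, 334], [229, 353], [235, 349], [253, 325], [252, 320]]
barT 26 [456.5 198. ] [[451.0, 197.0], [462.0, 197.0], [462.0, 199.0], [451.0, 199.0]] [[451, 197], [452, 199], [462, 198]]
barT 25 [456.5 214. ] [[451.0, 215.0], [451.0, 213.0], [462.0, 213.0], [462.0, 215.0]] [[451, 213], [451, 215], [462, 215]]
```

Run:
```python
from h import *
import pickle
S=pickle.load(open("scene.pkl","rb"));T=pickle.load(open("top.pkl","rb"))
np.set_printoptions(precision=1,suppress=True)
print("board top -y,+y\n",tri(S,[(281.2,235.5),(309.3,202.8)],T,[(378.4,198),(331.8,197.3)]))
print("z132",plane(T,[(378.4,198),(331.8,197.3)],132))
rk=[(328,189),(373.5,189),(373.5,212),(328,212)]
print("rack z39",plane(T,rk,39),plane(T,rk,39).mean(0))
print("foot UR,UL,LR\n",tri(S,[(336,179.3),(357.5,158),(311,165)],T,[(256.5,216),(215,213),(253,249.5)]))
print("plate top -y,+y\n",tri(S,[(321.7,138.7),(346,118.7)],T,[(246.5,235.5),(200.2,232)]))
b=plane(T,[(456.5,198),(456.5,214)],114);print("bars z114",b,b.mean(0))
bs=[((590-528)/4+192,80/4+284),((655-528)/4+192,120/4+284)]
print("bars tri",bs,tri(S,bs,T,[(456.5,214),(456.5,198)]))
k=[(427,191),(457,191),(457,224),(427,224)];print("park z20",plane(T,k,20),plane(T,k,20).mean(0))
ks=[(202.5,334),(230.5,354.5),(253.5,322)];print("park tri",tri(S,ks[1:],T,[(457,191),(427,191)]))
```

```text
board top -y,+y
 [[568.3 -81.  130.2   3.7]
 [569.3  28.4 128.5   2.1]]
z132 [[566.7 -81.9 132. ]
 [568.2  27.9 132. ]]
rack z39 [[596.2  33.9  39. ]
 [596.4 -84.4  39. ]
 [536.7 -83.9  39. ]
 [536.6  33.9  39. ]] [566.5 -25.1  39. ]
foot UR,UL,LR
 [[527.5 223.2   6.7   1.5]
 [535.8 334.3   3.6   2.5]
 [438.9 230.1  12.1   0.1]]
plate top -y,+y
 [[479.2 226.3 134.2   0.7]
 [488.6 335.9 130.2   4.2]]
bars z114 [[ 568.2 -274.7  114. ]
 [ 529.5 -273.8  114. ]] [ 548.8 -274.3  114. ]
bars tri [(207.5, 304.0), (223.75, 314.0)] [[ 530.3 -276.4  105.4    1.5]
 [ 570.3 -275.9  106.3    4.5]]
park z20 [[ 593.1 -230.1   20. ]
 [ 593.3 -311.    20. ]
 [ 505.5 -308.8   20. ]
 [ 505.6 -228.5   20. ]] [ 549.4 -269.6   20. ]
park tri [[ 595.7 -312.8   10.8    4.4]
 [ 594.1 -232.6   11.     0.4]]
```

```bash
cat >> h.py <<'E'
DOWN=lambda yaw:R.from_euler("xyz",[np.pi,0,yaw])
def plan(p1,r1,n,f,p0=None,r0=None):
    "n even rows from pose 0 (measured by default) to pose 1"
    s=bot.state()
    p=np.array(s["position"] if p0 is None else p0,float);r=R.from_euler("xyz",s["eef_rot"]) if r0 is None else r0
    w=(r.inv()*r1).as_rotvec();st=(np.array(p1)-p)/n
    for k in range(n):
        d=r.inv().apply(st)/30;a=w/n/np.radians(5)
        print('{"x":%.2f,"y":%.2f,"z":%.2f,"ax":%.2f,"ay":%.2f,"az":%.2f,"fingers":%g},'%(*d,*a,f))
        r=r*R.from_rotvec(w/n)
E
python3 -c "
from h import *
plan([568,-27,302],DOWN(np.pi/2),24,93)"
```

```text
{"x":-0.76,"y":-0.69,"z":0.00,"ax":-0.00,"ay":0.00,"az":0.60,"fingers":93},
{"x":-0.80,"y":-0.65,"z":0.00,"ax":-0.00,"ay":0.00,"az":0.60,"fingers":93},
{"x":-0.83,"y":-0.61,"z":0.00,"ax":-0.00,"ay":0.00,"az":0.60,"fingers":93},
{"x":-0.86,"y":-0.56,"z":0.00,"ax":-0.00,"ay":0.00,"az":0.60,"fingers":93},
{"x":-0.89,"y":-0.52,"z":0.00,"ax":-0.00,"ay":0.00,"az":0.60,"fingers":93},
{"x":-0.91,"y":-0.47,"z":0.00,"ax":-0.00,"ay":0.00,"az":0.60,"fingers":93},
{"x":-0.94,"y":-0.42,"z":0.00,"ax":-0.00,"ay":0.00,"az":0.60,"fingers":93},
{"x":-0.96,"y":-0.37,"z":0.00,"ax":-0.00,"ay":0.00,"az":0.60,"fingers":93},
{"x":-0.98,"y":-0.32,"z":0.00,"ax":-0.00,"ay":0.00,"az":0.60,"fingers":93},
{"x":-0.99,"y":-0.27,"z":0.00,"ax":-0.00,"ay":0.00,"az":0.60,"fingers":93},
{"x":-1.00,"y":-0.22,"z":0.00,"ax":-0.00,"ay":0.00,"az":0.60,"fingers":93},
{"x":-1.01,"y":-0.17,"z":0.00,"ax":-0.00,"ay":0.00,"az":0.60,"fingers":93},
{"x":-1.02,"y":-0.11,"z":0.00,"ax":-0.00,"ay":0.00,"az":0.60,"fingers":93},
{"x":-1.03,"y":-0.06,"z":0.00,"ax":-0.00,"ay":0.00,"az":0.60,"fingers":93},
{"x":-1.03,"y":-0.01,"z":0.00,"ax":-0.00,"ay":0.00,"az":0.60,"fingers":93},
{"x":-1.03,"y":0.05,"z":-0.00,"ax":-0.00,"ay":0.00,"az":0.60,"fingers":93},
{"x":-1.02,"y":0.10,"z":-0.00,"ax":-0.00,"ay":0.00,"az":0.60,"fingers":93},
{"x":-1.02,"y":0.15,"z":-0.00,"ax":-0.00,"ay":0.00,"az":0.60,"fingers":93},
{"x":-1.01,"y":0.21,"z":-0.00,"ax":-0.00,"ay":0.00,"az":0.60,"fingers":93},
{"x":-0.99,"y":0.26,"z":-0.00,"ax":-0.00,"ay":0.00,"az":0.60,"fingers":93},
{"x":-0.98,"y":0.31,"z":-0.00,"ax":-0.00,"ay":0.00,"az":0.60,"fingers":93},
{"x":-0.96,"y":0.36,"z":-0.00,"ax":-0.00,"ay":0.00,"az":0.60,"fingers":93},
{"x":-0.94,"y":0.41,"z":-0.00,"ax":-0.00,"ay":0.00,"az":0.60,"fingers":93},
{"x":-0.92,"y":0.46,"z":-0.00,"ax":-0.00,"ay":0.00,"az":0.60,"fingers":93},
```

>>> step_arm(
  increments=[
    {"x": -0.76, "y": -0.69, "az": 0.6, "fingers": 93},
    {"x": -0.8, "y": -0.65, "az": 0.6, "fingers": 93},
    {"x": -0.83, "y": -0.6, "az": 0.6, "fingers": 93},
    {"x": -0.86, "y": -0.56, "az": 0.6, "fingers": 93},
    {"x": -0.89, "y": -0.52, "az": 0.6, "fingers": 93},
    {"x": -0.91, "y": -0.47, "az": 0.6, "fingers": 93},
    {"x": -0.94, "y": -0.42, "az": 0.6, "fingers": 93},
    {"x": -0.96, "y": -0.37, "az": 0.6, "fingers": 93},
  ],
)

```text
schema error: expected keys ax, ay, az, x, y, z, fingers
```

>>> step_arm(
  increments=[
    {"x": -0.98, "y": -0.32, "az": 0.6, "fingers": 93},
    {"x": -1, "y": -0.27, "az": 0.6, "fingers": 93},
    {"x": -1, "y": -0.22, "az": 0.6, "fingers": 93},
    {"x": -1, "y": -0.17, "az": 0.6, "fingers": 93},
    {"x": -1, "y": -0.11, "az": 0.6, "fingers": 93},
    {"x": -1, "y": -0.06, "az": 0.6, "fingers": 93},
    {"x": -1, "y": 0, "az": 0.6, "fingers": 93},
    {"x": -1, "y": 0.05, "az": 0.6, "fingers": 93},
  ],
)

```text
schema error: expected keys ax, ay, az, x, y, z, fingers
```

>>> step_arm(
  increments=[
    {"x": -1, "y": 0.1, "az": 0.6, "fingers": 93},
    {"x": -1, "y": 0.15, "az": 0.6, "fingers": 93},
    {"x": -1, "y": 0.2, "az": 0.6, "fingers": 93},
    {"x": -1, "y": 0.26, "az": 0.6, "fingers": 93},
    {"x": -1, "y": 0.31, "az": 0.6, "fingers": 93},
    {"x": -1, "y": 0.36, "az": 0.6, "fingers": 93},
    {"x": -1, "y": 0.41, "az": 0.6, "fingers": 93},
    {"x": -0.95, "y": 0.46, "az": 0.6, "fingers": 93},
  ],
)

```text
schema error: expected keys ax, ay, az, x, y, z, fingers
```

>>> step_arm(
  increments=[
    {"fingers": 60},
    {"fingers": 60},
  ],
)

```text
schema error: expected keys ax, ay, az, x, y, z, fingers
```

>>> step_arm(
  increments=[
    {"x": -0.76, "y": -0.69, "z": 0, "ax": 0, "ay": 0, "az": 0.6, "fingers": 93},
    {"x": -0.8, "y": -0.65, "z": 0, "ax": 0, "ay": 0, "az": 0.6, "fingers": 93},
    {"x": -0.83, "y": -0.6, "z": 0, "ax": 0, "ay": 0, "az": 0.6, "fingers": 93},
    {"x": -0.86, "y": -0.56, "z": 0, "ax": 0, "ay": 0, "az": 0.6, "fingers": 93},
    {"x": -0.89, "y": -0.52, "z": 0, "ax": 0, "ay": 0, "az": 0.6, "fingers": 93},
    {"x": -0.91, "y": -0.47, "z": 0, "ax": 0, "ay": 0, "az": 0.6, "fingers": 93},
    {"x": -0.94, "y": -0.42, "z": 0, "ax": 0, "ay": 0, "az": 0.6, "fingers": 93},
    {"x": -0.96, "y": -0.37, "z": 0, "ax": 0, "ay": 0, "az": 0.6, "fingers": 93},
  ],
)

```text
t: 1.1
position: [325.8, 401.7, 302.4]
eef_rot: [-3.141, 0.0, 2.402]
contact_force: [-0.3, -0.1, 0.3]
gripper_width: 92.9
grip_force: 0.0
```

>>> step_arm(
  increments=[
    {"x": -0.98, "y": -0.32, "z": 0, "ax": 0, "ay": 0, "az": 0.6, "fingers": 93},
    {"x": -1, "y": -0.27, "z": 0, "ax": 0, "ay": 0, "az": 0.6, "fingers": 93},
    {"x": -1, "y": -0.22, "z": 0, "ax": 0, "ay": 0, "az": 0.6, "fingers": 93},
    {"x": -1, "y": -0.17, "z": 0, "ax": 0, "ay": 0, "az": 0.6, "fingers": 93},
    {"x": -1, "y": -0.11, "z": 0, "ax": 0, "ay": 0, "az": 0.6, "fingers": 93},
    {"x": -1, "y": -0.06, "z": 0, "ax": 0, "ay": 0, "az": 0.6, "fingers": 93},
    {"x": -1, "y": 0, "z": 0, "ax": 0, "ay": 0, "az": 0.6, "fingers": 93},
    {"x": -1, "y": 0.05, "z": 0, "ax": 0, "ay": 0, "az": 0.6, "fingers": 93},
  ],
)

```text
t: 2.1
position: [445.5, 189.9, 302.5]
eef_rot: [-3.141, 0.0, 1.983]
contact_force: [0.7, -0.3, -0.2]
gripper_width: 92.9
grip_force: 0.0
```

>>> step_arm(
  increments=[
    {"x": -1, "y": 0.1, "z": 0, "ax": 0, "ay": 0, "az": 0.6, "fingers": 93},
    {"x": -1, "y": 0.15, "z": 0, "ax": 0, "ay": 0, "az": 0.6, "fingers": 93},
    {"x": -1, "y": 0.2, "z": 0, "ax": 0, "ay": 0, "az": 0.6, "fingers": 93},
    {"x": -1, "y": 0.26, "z": 0, "ax": 0, "ay": 0, "az": 0.6, "fingers": 93},
    {"x": -1, "y": 0.31, "z": 0, "ax": 0, "ay": 0, "az": 0.6, "fingers": 93},
    {"x": -1, "y": 0.36, "z": 0, "ax": 0, "ay": 0, "az": 0.6, "fingers": 93},
    {"x": -1, "y": 0.41, "z": 0, "ax": 0, "ay": 0, "az": 0.6, "fingers": 93},
    {"x": -0.95, "y": 0.46, "z": 0, "ax": 0, "ay": 0, "az": 0.6, "fingers": 93},
  ],
)

```text
t: 3.1
position: [566.0, -28.3, 302.3]
eef_rot: [-3.141, -0.0, 1.565]
contact_force: [0.5, 1.0, -0.0]
gripper_width: 93.1
grip_force: 0.0
```

>>> step_arm(
  increments=[
    {"x": 0, "y": 0, "z": 0, "ax": 0, "ay": 0, "az": 0, "fingers": 93},
    {"x": 0, "y": 0, "z": 0, "ax": 0, "ay": 0, "az": 0, "fingers": 93},
  ],
)

```text
t: 3.35
position: [565.4, -26.5, 302.2]
eef_rot: [-3.14, -0.001, 1.568]
contact_force: [-0.3, -0.2, -0.9]
gripper_width: 92.9
grip_force: 0.0
```

>>> step_arm(
  increments=[
    {"x": 0, "y": 0.08, "z": 0.8, "ax": 0, "ay": 0, "az": 0, "fingers": 93},
    {"x": 0, "y": 0, "z": 0.8, "ax": 0, "ay": 0, "az": 0, "fingers": 93},
    {"x": 0, "y": 0, "z": 0.8, "ax": 0, "ay": 0, "az": 0, "fingers": 60},
    {"x": 0, "y": 0, "z": 0.8, "ax": 0, "ay": 0, "az": 0, "fingers": 50},
    {"x": 0, "y": 0, "z": 0.7, "ax": 0, "ay": 0, "az": 0, "fingers": 40},
    {"x": 0, "y": 0, "z": 0, "ax": 0, "ay": 0, "az": 0, "fingers": 30},
    {"x": 0, "y": 0, "z": 0, "ax": 0, "ay": 0, "az": 0, "fingers": 20},
  ],
)

```text
t: 4.22
position: [568.5, -26.7, 186.5]
eef_rot: [3.141, -0.0, 1.568]
contact_force: [-0.2, 0.2, -0.5]
gripper_width: 47.1
grip_force: 0.0
```

>>> step_arm(
  increments=[
    {"x": 0, "y": 0, "z": 0, "ax": 0, "ay": 0, "az": 0, "fingers": 0},
    {"x": 0, "y": 0, "z": 0, "ax": 0, "ay": 0, "az": 0, "fingers": 0},
    {"x": 0, "y": 0, "z": 0, "ax": 0, "ay": 0, "az": 0, "fingers": 0},
    {"x": 0, "y": 0, "z": 0, "ax": 0, "ay": 0, "az": 0, "fingers": 0},
  ],
)

```text
t: 4.72
position: [568.3, -27.6, 185.9]
eef_rot: [3.141, -0.0, 1.566]
contact_force: [2.8, -1.3, -0.2]
gripper_width: 8.0
grip_force: 27.1
```

```bash
python3 -c "
from h import *
s=bot.state();print(s['gripper_width'],s['grip_force'],s['contact_force'])
c=bot.camera('scene');cv2.imwrite('pics/s1.png',cv2.resize(c['frame'][150:290,200:400,::-1],None,fx=4,fy=4,interpolation=2))"
```

```text
8.02509159421428 27.110832631587982 [ 2.75708609 -1.25097085 -0.21400607]
```

View pics/s1.png

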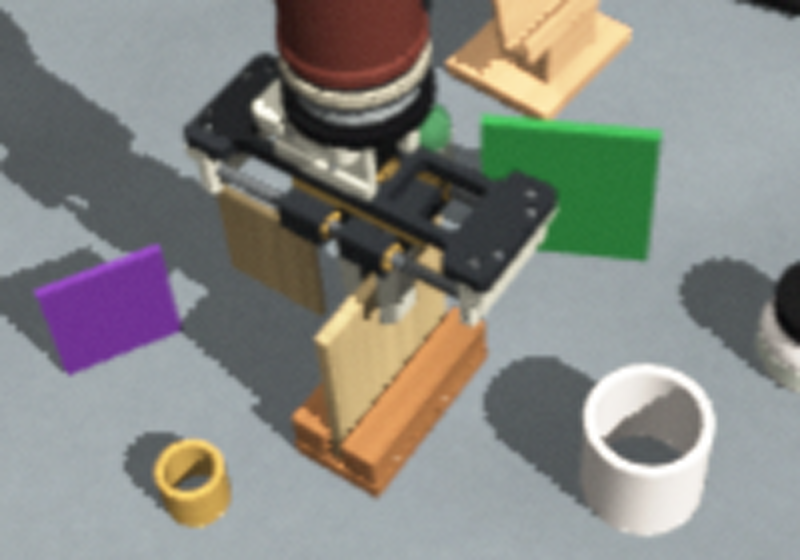

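The pads hold the board squarely across its 8 mm, near the middle at about (395,300) in this crop. I'll lift it and plan the carry.

>>> step_arm(
  increments=[
    {"x": 0, "y": 0, "z": -0.5, "ax": 0, "ay": 0, "az": 0, "fingers": 0},
    {"x": 0, "y": 0, "z": -0.8, "ax": 0, "ay": 0, "az": 0, "fingers": 0},
    {"x": 0, "y": 0, "z": -0.8, "ax": 0, "ay": 0, "az": 0, "fingers": 0},
    {"x": 0, "y": 0, "z": -0.8, "ax": 0, "ay": 0, "az": 0, "fingers": 0},
    {"x": 0, "y": 0, "z": -0.8, "ax": 0, "ay": 0, "az": 0, "fingers": 0},
    {"x": 0, "y": 0, "z": -0.6, "ax": 0, "ay": 0, "az": 0, "fingers": 0},
  ],
)

```text
t: 5.52
position: [568.0, -27.7, 316.7]
eef_rot: [3.141, 0.0, 1.566]
contact_force: [-0.0, -0.3, -1.1]
gripper_width: 7.8
grip_force: 30.0
```

```bash
cat >> h.py <<'E'
PSI=-0.08; O=np.array([488.,281.3,0])
def tilt(th=.17,psi=None):
    psi=PSI if psi is None else psi
    c,s=np.cos(psi),np.sin(psi);sx=np.array([c,s,0]);sy=np.array([-s,c,0]);u=-np.sin(th)*sx+np.array([0,0,np.cos(th)])
    return R.from_matrix(np.c_[sy,np.cross(-u,sy),-u]),sx,sy,u
E
python3 -c "
from h import *
r,sx,sy,u=tilt();n=np.cross(sy,u)
seat=O+4*sx+[0,0,120]+113.9*u;pre=seat+70*u+4*n
print(seat,pre,n,r.as_euler('xyz'),bot.state()['grip_force'],bot.state()['position'])
plan(pre,r,14,0)"
```

```text
[472.77896797 282.52028695 232.25810495] [464.90381048 283.15164703 301.92576803] [ 0.98243258 -0.07876271  0.16918235] [2.97159265 0.         1.49079633] 29.9924299120903 [567.97426063 -27.74227011 316.719661  ]
{"x":0.74,"y":-0.25,"z":0.03,"ax":-0.14,"ay":-0.01,"az":0.06,"fingers":0},
{"x":0.74,"y":-0.25,"z":0.03,"ax":-0.14,"ay":-0.01,"az":0.06,"fingers":0},
{"x":0.74,"y":-0.26,"z":0.03,"ax":-0.14,"ay":-0.01,"az":0.06,"fingers":0},
{"x":0.73,"y":-0.26,"z":0.02,"ax":-0.14,"ay":-0.01,"az":0.06,"fingers":0},
{"x":0.73,"y":-0.27,"z":0.02,"ax":-0.14,"ay":-0.01,"az":0.06,"fingers":0},
{"x":0.73,"y":-0.27,"z":0.02,"ax":-0.14,"ay":-0.01,"az":0.06,"fingers":0},
{"x":0.73,"y":-0.27,"z":0.01,"ax":-0.14,"ay":-0.01,"az":0.06,"fingers":0},
{"x":0.73,"y":-0.28,"z":0.01,"ax":-0.14,"ay":-0.01,"az":0.06,"fingers":0},
{"x":0.73,"y":-0.28,"z":0.01,"ax":-0.14,"ay":-0.01,"az":0.06,"fingers":0},
{"x":0.73,"y":-0.29,"z":0.00,"ax":-0.14,"ay":-0.01,"az":0.06,"fingers":0},
{"x":0.72,"y":-0.29,"z":-0.00,"ax":-0.14,"ay":-0.01,"az":0.06,"fingers":0},
{"x":0.72,"y":-0.29,"z":-0.00,"ax":-0.14,"ay":-0.01,"az":0.06,"fingers":0},
{"x":0.72,"y":-0.30,"z":-0.01,"ax":-0.14,"ay":-0.01,"az":0.06,"fingers":0},
{"x":0.72,"y":-0.30,"z":-0.01,"ax":-0.14,"ay":-0.01,"az":0.06,"fingers":0},
```

>>> step_arm(
  increments=[
    {"x": 0.74, "y": -0.25, "z": 0.03, "ax": -0.14, "ay": -0.01, "az": 0.06, "fingers": 0},
    {"x": 0.74, "y": -0.25, "z": 0.03, "ax": -0.14, "ay": -0.01, "az": 0.06, "fingers": 0},
    {"x": 0.74, "y": -0.26, "z": 0.03, "ax": -0.14, "ay": -0.01, "az": 0.06, "fingers": 0},
    {"x": 0.73, "y": -0.26, "z": 0.02, "ax": -0.14, "ay": -0.01, "az": 0.06, "fingers": 0},
    {"x": 0.73, "y": -0.27, "z": 0.02, "ax": -0.14, "ay": -0.01, "az": 0.06, "fingers": 0},
    {"x": 0.73, "y": -0.27, "z": 0.02, "ax": -0.14, "ay": -0.01, "az": 0.06, "fingers": 0},
    {"x": 0.73, "y": -0.27, "z": 0.01, "ax": -0.14, "ay": -0.01, "az": 0.06, "fingers": 0},
    {"x": 0.73, "y": -0.28, "z": 0.01, "ax": -0.14, "ay": -0.01, "az": 0.06, "fingers": 0},
  ],
)

```text
t: 6.52
position: [508.6, 150.4, 307.2]
eef_rot: [3.044, 0.005, 1.524]
contact_force: [0.8, -0.2, -0.5]
gripper_width: 7.8
grip_force: 30.0
```

>>> step_arm(
  increments=[
    {"x": 0.73, "y": -0.28, "z": 0.01, "ax": -0.14, "ay": -0.01, "az": 0.06, "fingers": 0},
    {"x": 0.73, "y": -0.29, "z": 0, "ax": -0.14, "ay": -0.01, "az": 0.06, "fingers": 0},
    {"x": 0.72, "y": -0.29, "z": 0, "ax": -0.14, "ay": -0.01, "az": 0.06, "fingers": 0},
    {"x": 0.72, "y": -0.29, "z": 0, "ax": -0.14, "ay": -0.01, "az": 0.06, "fingers": 0},
    {"x": 0.72, "y": -0.3, "z": -0.01, "ax": -0.14, "ay": -0.01, "az": 0.06, "fingers": 0},
    {"x": 0.72, "y": -0.3, "z": -0.01, "ax": -0.14, "ay": -0.01, "az": 0.06, "fingers": 0},
    {"x": 0, "y": 0, "z": 0, "ax": 0, "ay": 0, "az": 0, "fingers": 0},
    {"x": 0, "y": 0, "z": 0, "ax": 0, "ay": 0, "az": 0, "fingers": 0},
  ],
)

```text
t: 7.52
position: [465.2, 281.7, 299.7]
eef_rot: [2.971, 0.007, 1.491]
contact_force: [0.1, -1.0, -0.6]
gripper_width: 7.9
grip_force: 30.0
```

```bash
python3 -c "
from h import *
s=bot.state();r=R.from_euler('xyz',s['eef_rot']);print(s['position'],s['eef_rot'],s['grip_force'])
c=bot.camera('scene');f=c['frame'].copy()
t=tilt();L=O+14.2*t[1]+[0,0,60.9]
pb=s['position']+r.apply([[ -55,0,173.9],[55,0,173.9],[-55,0,53.9],[55,0,53.9]])
q=np.r_[proj(c,pb),proj(c,[L-55*t[2],L+55*t[2]])];print(np.round(q,1).tolist())
X0,Y0=270,70
im=cv2.resize(f[Y0:Y0+140,X0:X0+160,::-1],None,fx=4.9,fy=4.2,interpolation=2)
im=cv2.resize(f[Y0:Y0+130,X0:X0+160,::-1],None,fx=4.5,fy=4.5,interpolation=2)
for k,p in enumerate(q):cv2.circle(im,tuple(int(v) for v in (p-[X0,Y0]+.5)*4.5),3,(255,0,0) if k<4 else (0,0,255),1)
cv2.imwrite('pics/s2.png',im)"
```

```text
[465.16790207 281.70705392 299.69544865] [2.97066498 0.00667615 1.49082884] 29.992926120758057
[[324.5, 142.4], [347.9, 121.2], [317.8, 102.2], [343.5, 81.7], [327.3, 161.4], [349.6, 140.0]]
```

View pics/s2.png

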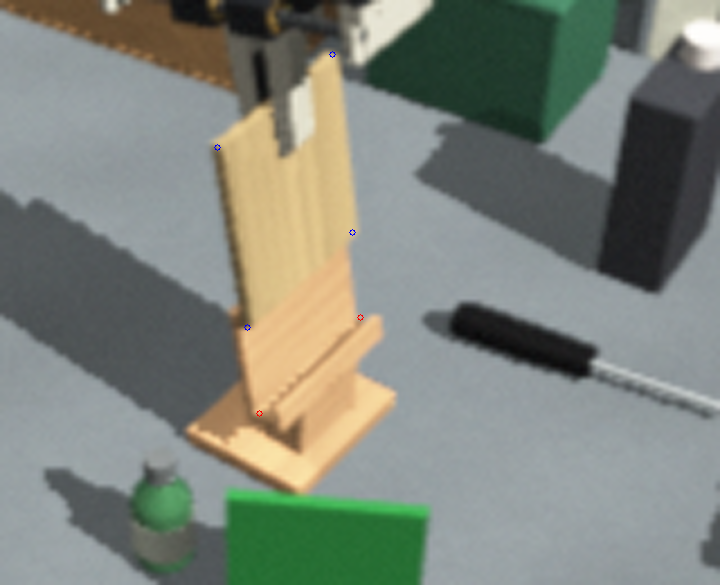

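The blue predicted corners match the board, and the red predicted ledge line matches the ledge-plate junction to about 2 mm. I'll descend.

>>> step_arm(
  increments=[
    {"x": 0.04, "y": 0, "z": 0.6, "ax": 0, "ay": 0, "az": 0, "fingers": 0},
    {"x": 0, "y": 0, "z": 0.6, "ax": 0, "ay": 0, "az": 0, "fingers": 0},
    {"x": 0, "y": 0, "z": 0.5, "ax": 0, "ay": 0, "az": 0, "fingers": 0},
    {"x": 0, "y": 0, "z": 0.3, "ax": 0, "ay": 0, "az": 0, "fingers": 0},
    {"x": 0, "y": 0, "z": 0, "ax": 0, "ay": 0, "az": 0, "fingers": 0},
  ],
)

```text
t: 8.2
position: [475.3, 282.6, 239.6]
eef_rot: [2.971, 0.007, 1.491]
contact_force: [-0.5, -0.5, -0.8]
gripper_width: 7.8
grip_force: 30.0
```

>>> step_arm(
  increments=[
    {"x": 0, "y": 0, "z": 0.1, "ax": 0, "ay": 0, "az": 0, "fingers": 0},
    {"x": 0, "y": 0, "z": 0.05, "ax": 0, "ay": 0, "az": 0, "fingers": 0},
    {"x": 0, "y": 0, "z": 0, "ax": 0, "ay": 0, "az": 0, "fingers": 0},
  ],
)

```text
t: 8.57
position: [476.1, 283.0, 235.9]
eef_rot: [2.97, 0.006, 1.492]
contact_force: [0.2, 0.3, -0.6]
gripper_width: 7.3
grip_force: 30.0
```

>>> step_arm(
  increments=[
    {"x": 0, "y": 0, "z": 0.07, "ax": 0, "ay": 0, "az": 0, "fingers": 0},
    {"x": 0, "y": 0, "z": 0.03, "ax": 0, "ay": 0, "az": 0, "fingers": 0},
    {"x": 0, "y": 0, "z": 0, "ax": 0, "ay": 0, "az": 0, "fingers": 0},
  ],
)

```text
t: 8.95
position: [476.6, 282.9, 232.7]
eef_rot: [2.97, 0.006, 1.492]
contact_force: [0.1, 0.8, -1.0]
gripper_width: 7.8
grip_force: 30.0
```

>>> step_arm(
  increments=[
    {"x": 0, "y": 0, "z": 0.05, "ax": 0, "ay": 0, "az": 0, "fingers": 0},
    {"x": 0, "y": 0, "z": 0, "ax": 0, "ay": 0, "az": 0, "fingers": 0},
  ],
)

```text
t: 9.2
position: [476.9, 282.6, 232.4]
eef_rot: [2.97, 0.005, 1.492]
contact_force: [-3.4, -1.1, 6.3]
gripper_width: 7.8
grip_force: 30.0
```

The board has reached the ledge. Now I'll ease it against the plate.

>>> step_arm(
  increments=[
    {"x": 0, "y": -0.07, "z": -0.02, "ax": 0, "ay": 0, "az": 0, "fingers": 0},
    {"x": 0, "y": -0.04, "z": 0, "ax": 0, "ay": 0, "az": 0, "fingers": 0},
    {"x": 0, "y": 0, "z": 0, "ax": 0, "ay": 0, "az": 0, "fingers": 0},
  ],
)

```text
t: 9.57
position: [474.6, 283.1, 232.1]
eef_rot: [2.967, 0.005, 1.492]
contact_force: [0.6, -0.1, 4.2]
gripper_width: 7.7
grip_force: 30.0
```

>>> step_arm(
  increments=[
    {"x": 0, "y": -0.05, "z": 0, "ax": 0, "ay": 0, "az": 0, "fingers": 0},
    {"x": 0, "y": 0, "z": 0, "ax": 0, "ay": 0, "az": 0, "fingers": 0},
  ],
)

```text
t: 9.82
position: [473.9, 283.2, 232.0]
eef_rot: [2.966, 0.004, 1.491]
contact_force: [4.3, -1.8, 3.4]
gripper_width: 7.9
grip_force: 30.0
```

>>> step_arm(
  increments=[
    {"x": 0, "y": 0, "z": 0, "ax": 0, "ay": 0, "az": 0, "fingers": 14},
    {"x": 0, "y": 0, "z": 0, "ax": 0, "ay": 0, "az": 0, "fingers": 25},
    {"x": 0, "y": 0, "z": 0, "ax": 0, "ay": 0, "az": 0, "fingers": 40},
    {"x": 0, "y": 0, "z": 0, "ax": 0, "ay": 0, "az": 0, "fingers": 45},
    {"x": 0, "y": 0, "z": -0.4, "ax": 0, "ay": 0, "az": 0, "fingers": 45},
    {"x": 0, "y": 0, "z": -0.8, "ax": 0, "ay": 0, "az": 0, "fingers": 45},
    {"x": 0, "y": 0, "z": -0.8, "ax": 0, "ay": 0, "az": 0, "fingers": 60},
    {"x": 0, "y": 0, "z": -0.8, "ax": 0, "ay": 0, "az": 0, "fingers": 93},
  ],
)

```text
t: 10.82
position: [457.4, 284.8, 315.3]
eef_rot: [2.97, 0.006, 1.492]
contact_force: [-0.2, -0.1, -0.3]
gripper_width: 60.4
grip_force: 0.0
```

```bash
python3 -c "
from h import *
c=bot.camera('scene');f=c['frame'].copy()
t=tilt();C=O+4*t[1]+[0,0,120]
q=proj(c,[C+a*60*t[3]+b*55*t[2]for a in(-1,1) for b in(-1,1)]);print(np.round(q,1).tolist())
X0,Y0=270,70
im=cv2.resize(f[Y0:Y0+130,X0:X0+160,::-1],None,fx=4.5,fy=4.5,interpolation=2)
for k,p in enumerate(q):cv2.circle(im,tuple(int(v) for v in (p-[X0,Y0]+.5)*4.5),3,(255,0,0),1)
cv2.imwrite('pics/s3.png',im)
r,sx,sy,u=t
plan([548.8,-274.3,240],DOWN(np.pi/2),20,93)"
```

```text
[[327.3, 161.4], [349.6, 140.0], [320.9, 125.0], [345.3, 103.9]]
{"x":-0.92,"y":0.20,"z":0.17,"ax":0.10,"ay":0.00,"az":-0.04,"fingers":93},
{"x":-0.92,"y":0.19,"z":0.17,"ax":0.10,"ay":0.00,"az":-0.04,"fingers":93},
{"x":-0.92,"y":0.19,"z":0.16,"ax":0.10,"ay":0.00,"az":-0.04,"fingers":93},
{"x":-0.92,"y":0.19,"z":0.16,"ax":0.10,"ay":0.00,"az":-0.04,"fingers":93},
{"x":-0.92,"y":0.19,"z":0.16,"ax":0.10,"ay":0.00,"az":-0.04,"fingers":93},
{"x":-0.92,"y":0.19,"z":0.16,"ax":0.10,"ay":0.00,"az":-0.04,"fingers":93},
{"x":-0.92,"y":0.18,"z":0.16,"ax":0.10,"ay":0.00,"az":-0.04,"fingers":93},
{"x":-0.92,"y":0.18,"z":0.15,"ax":0.10,"ay":0.00,"az":-0.04,"fingers":93},
{"x":-0.92,"y":0.18,"z":0.15,"ax":0.10,"ay":0.00,"az":-0.04,"fingers":93},
{"x":-0.93,"y":0.18,"z":0.15,"ax":0.10,"ay":0.00,"az":-0.04,"fingers":93},
{"x":-0.93,"y":0.17,"z":0.15,"ax":0.10,"ay":0.00,"az":-0.04,"fingers":93},
{"x":-0.93,"y":0.17,"z":0.15,"ax":0.10,"ay":0.00,"az":-0.04,"fingers":93},
{"x":-0.93,"y":0.17,"z":0.14,"ax":0.10,"ay":0.00,"az":-0.04,"fingers":93},
{"x":-0.93,"y":0.17,"z":0.14,"ax":0.10,"ay":0.00,"az":-0.04,"fingers":93},
{"x":-0.93,"y":0.17,"z":0.14,"ax":0.10,"ay":0.00,"az":-0.04,"fingers":93},
{"x":-0.93,"y":0.16,"z":0.14,"ax":0.10,"ay":0.00,"az":-0.04,"fingers":93},
{"x":-0.93,"y":0.16,"z":0.14,"ax":0.10,"ay":0.00,"az":-0.04,"fingers":93},
{"x":-0.93,"y":0.16,"z":0.14,"ax":0.10,"ay":0.00,"az":-0.04,"fingers":93},
{"x":-0.93,"y":0.16,"z":0.13,"ax":0.10,"ay":0.00,"az":-0.04,"fingers":93},
{"x":-0.93,"y":0.15,"z":0.13,"ax":0.10,"ay":0.00,"az":-0.04,"fingers":93},
```

View pics/s3.png

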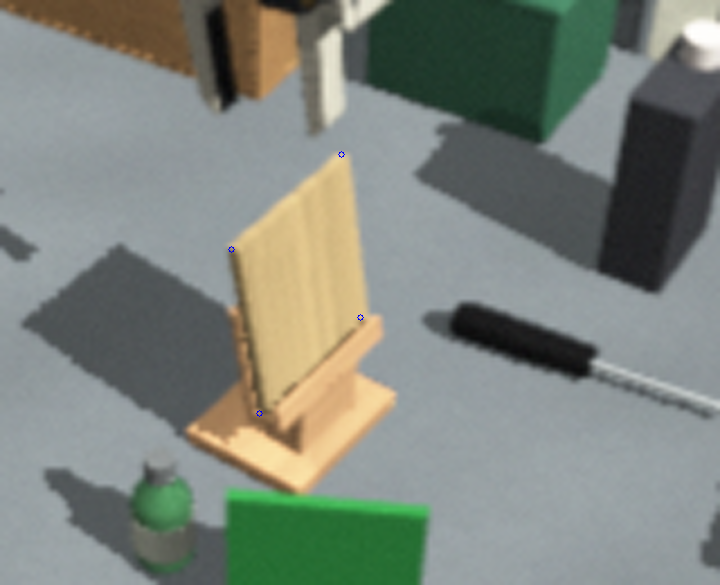

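The board is seated: its top corners are at (237,248) and (348,155) in this crop, and it leans flat on the plate. Next is the clip.

>>> step_arm(
  increments=[
    {"x": -0.92, "y": 0.2, "z": 0.1, "ax": 0.1, "ay": 0, "az": -0.04, "fingers": 93},
    {"x": -0.92, "y": 0.19, "z": 0.17, "ax": 0.1, "ay": 0, "az": -0.04, "fingers": 93},
    {"x": -0.92, "y": 0.19, "z": 0.17, "ax": 0.1, "ay": 0, "az": -0.04, "fingers": 93},
    {"x": -0.92, "y": 0.19, "z": 0.17, "ax": 0.1, "ay": 0, "az": -0.04, "fingers": 93},
    {"x": -0.92, "y": 0.19, "z": 0.16, "ax": 0.1, "ay": 0, "az": -0.04, "fingers": 93},
    {"x": -0.92, "y": 0.19, "z": 0.16, "ax": 0.1, "ay": 0, "az": -0.04, "fingers": 93},
    {"x": -0.92, "y": 0.18, "z": 0.16, "ax": 0.1, "ay": 0, "az": -0.04, "fingers": 93},
    {"x": -0.92, "y": 0.18, "z": 0.16, "ax": 0.1, "ay": 0, "az": -0.04, "fingers": 93},
  ],
)

```text
t: 11.88
position: [493.0, 60.1, 284.8]
eef_rot: [3.041, 0.01, 1.52]
contact_force: [0.0, 1.1, 0.7]
gripper_width: 93.2
grip_force: 0.0
```

>>> step_arm(
  increments=[
    {"x": -0.92, "y": 0.18, "z": 0.15, "ax": 0.1, "ay": 0, "az": -0.04, "fingers": 93},
    {"x": -0.93, "y": 0.18, "z": 0.15, "ax": 0.1, "ay": 0, "az": -0.04, "fingers": 93},
    {"x": -0.93, "y": 0.17, "z": 0.15, "ax": 0.1, "ay": 0, "az": -0.04, "fingers": 93},
    {"x": -0.93, "y": 0.17, "z": 0.15, "ax": 0.1, "ay": 0, "az": -0.04, "fingers": 93},
    {"x": -0.93, "y": 0.17, "z": 0.14, "ax": 0.1, "ay": 0, "az": -0.04, "fingers": 93},
    {"x": -0.93, "y": 0.17, "z": 0.14, "ax": 0.1, "ay": 0, "az": -0.04, "fingers": 93},
    {"x": -0.93, "y": 0.17, "z": 0.14, "ax": 0.1, "ay": 0, "az": -0.04, "fingers": 93},
    {"x": -0.93, "y": 0.16, "z": 0.14, "ax": 0.1, "ay": 0, "az": -0.04, "fingers": 93},
  ],
)

```text
t: 12.88
position: [527.8, -164.6, 255.3]
eef_rot: [3.111, 0.011, 1.548]
contact_force: [-0.0, -0.2, -0.7]
gripper_width: 92.9
grip_force: 0.0
```

>>> step_arm(
  increments=[
    {"x": -0.93, "y": 0.16, "z": 0.14, "ax": 0.1, "ay": 0, "az": -0.04, "fingers": 93},
    {"x": -0.93, "y": 0.16, "z": 0.14, "ax": 0.1, "ay": 0, "az": -0.04, "fingers": 93},
    {"x": -0.93, "y": 0.16, "z": 0.13, "ax": 0.1, "ay": 0, "az": -0.04, "fingers": 93},
    {"x": -0.93, "y": 0.15, "z": 0.13, "ax": 0.1, "ay": 0, "az": -0.04, "fingers": 93},
    {"x": 0, "y": 0, "z": 0, "ax": 0, "ay": 0, "az": 0, "fingers": 93},
    {"x": 0, "y": 0, "z": 0, "ax": 0, "ay": 0, "az": 0, "fingers": 93},
  ],
)

```text
t: 13.62
position: [545.0, -274.5, 240.7]
eef_rot: [-3.137, 0.01, 1.563]
contact_force: [0.7, -0.3, -0.9]
gripper_width: 92.9
grip_force: 0.0
```

```bash
python3 -c "
from h import *
s=bot.state();print(s['position'],s['eef_rot'])
c=bot.camera('scene');f=c['frame']
q=proj(c,[[529,-275,110],[569,-275,110],[529,-260,110],[569,-260,110],[529,-290,110],[569,-290,110]])
X0,Y0=170,240
im=cv2.resize(f[Y0:Y0+130,X0:X0+130,::-1],None,fx=4.5,fy=4.5,interpolation=2)
for k,p in enumerate(q):cv2.circle(im,tuple(int(v) for v in (p-[X0,Y0]+.5)*4.5),3,(255,0,0),1)
cv2.imwrite('pics/s4.png',im)"
```

```text
[ 545.00989303 -274.46798648  240.6867293 ] [-3.13735056  0.01010918  1.56262677]
```

View pics/s4.png

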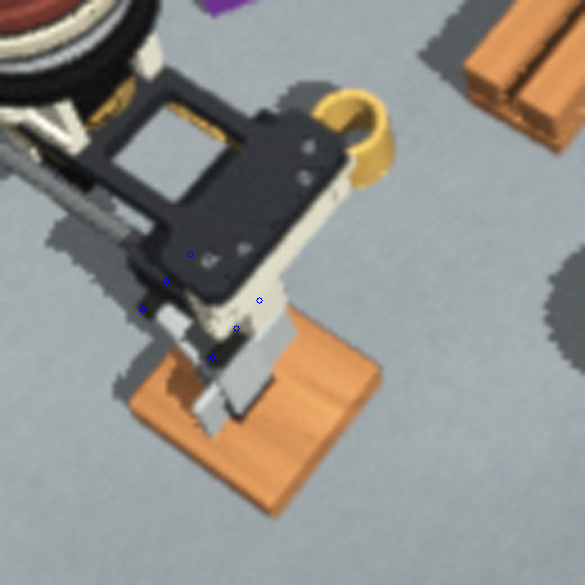

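The clip's bar is where predicted: seen at (240,333) in this crop against a predicted (236,329). I'll descend and squeeze.

>>> step_arm(
  increments=[
    {"x": 0, "y": 0.15, "z": 0.5, "ax": 0, "ay": 0, "az": 0, "fingers": 93},
    {"x": 0, "y": 0, "z": 0.6, "ax": 0, "ay": 0, "az": 0, "fingers": 93},
    {"x": 0, "y": 0, "z": 0.6, "ax": 0, "ay": 0, "az": 0, "fingers": 93},
    {"x": 0, "y": 0, "z": 0.4, "ax": 0, "ay": 0, "az": 0, "fingers": 80},
    {"x": 0, "y": 0, "z": 0, "ax": 0, "ay": 0, "az": 0, "fingers": 65},
    {"x": 0, "y": 0, "z": 0, "ax": 0, "ay": 0, "az": 0, "fingers": 56},
  ],
)

```text
t: 14.42
position: [549.5, -276.9, 178.2]
eef_rot: [-3.139, 0.012, 1.562]
contact_force: [-0.0, -0.5, 0.4]
gripper_width: 67.4
grip_force: 0.0
```

>>> step_arm(
  increments=[
    {"x": 0, "y": 0, "z": 0, "ax": 0, "ay": 0, "az": 0, "fingers": 46},
    {"x": 0, "y": 0, "z": 0, "ax": 0, "ay": 0, "az": 0, "fingers": 36},
    {"x": 0, "y": 0, "z": 0, "ax": 0, "ay": 0, "az": 0, "fingers": 26},
    {"x": 0, "y": 0, "z": 0, "ax": 0, "ay": 0, "az": 0, "fingers": 0},
    {"x": 0, "y": 0, "z": 0, "ax": 0, "ay": 0, "az": 0, "fingers": 0},
    {"x": 0, "y": 0, "z": 0, "ax": 0, "ay": 0, "az": 0, "fingers": 0},
  ],
)

```text
t: 15.18
position: [552.5, -277.9, 181.7]
eef_rot: [3.135, 0.016, 1.562]
contact_force: [1.7, -0.4, 10.5]
gripper_width: 18.0
grip_force: 30.0
```

>>> step_arm(
  increments=[
    {"x": 0, "y": 0, "z": -0.2, "ax": 0, "ay": 0, "az": 0, "fingers": 0},
    {"x": 0, "y": 0, "z": -0.4, "ax": 0, "ay": 0, "az": 0, "fingers": 0},
    {"x": 0, "y": 0, "z": -0.6, "ax": 0, "ay": 0, "az": 0, "fingers": 0},
    {"x": 0, "y": 0, "z": -0.7, "ax": 0, "ay": 0, "az": 0, "fingers": 0},
    {"x": 0, "y": 0, "z": -0.7, "ax": 0, "ay": 0, "az": 0, "fingers": 0},
    {"x": 0, "y": 0, "z": -0.6, "ax": 0, "ay": 0, "az": 0, "fingers": 0},
    {"x": 0, "y": 0, "z": 0, "ax": 0, "ay": 0, "az": 0, "fingers": 0},
    {"x": 0, "y": 0, "z": 0, "ax": 0, "ay": 0, "az": 0, "fingers": 0},
  ],
)

```text
t: 16.18
position: [549.2, -275.2, 273.4]
eef_rot: [-3.137, 0.011, 1.562]
contact_force: [-0.3, 1.8, -1.8]
gripper_width: 18.1
grip_force: 30.0
```

```bash
python3 -c "
from h import *
import pickle
s=bot.state();print(s['position'],s['eef_rot'])
ims=[]
for n in('scene','top'):
    c=bot.camera(n);pickle.dump(c,open(n+'1.pkl','wb'))
    p=proj(c,[s['position']-[0,0,110]])[0].astype(int);X0,Y0=p-[50,70];print(n,X0,Y0)
    ims.append(cv2.resize(c['frame'][Y0:Y0+130,X0:X0+95,::-1],None,fx=4,fy=4,interpolation=2))
cv2.imwrite('pics/s5.png',np.hstack(ims))"
```

```text
[ 549.24459401 -275.2372459   273.42529753] [-3.13668543  0.01115058  1.56161166]
scene 157 224
top 414 134
```

View pics/s5.png

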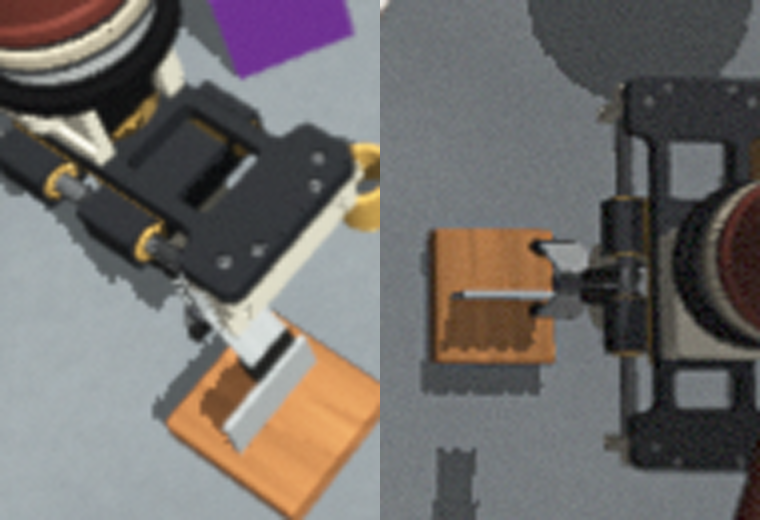

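The clip is lifted clear with its jaws agape; in the top panel the tips are at about (540,245) and (540,312). I'll triangulate a tip.

Run:
```python
from h import *
import pickle
S=pickle.load(open("scene1.pkl","rb"));T=pickle.load(open("top1.pkl","rb"))
np.set_printoptions(precision=1,suppress=True)
print(tri(S,[(268/4+157,357/4+224)],T,[(453.5,195.2)]))
for z in(108,112,116):print(plane(T,[(453.5,195.2),(453.5,212)],z))
# predicted tips seen in scene
print(proj(S,[[567,y,112] for y in(-260,-275,-290)])*4-np.array([157,224])*4)
s=bot.state();p=s['position']
for dz in(158,162,166):
  print(dz,(proj(T,[p+[18,15,-dz],p+[-18,15,-dz],p+[18,0,-dz]])-[414,134])*4+[380,0])
```

```text
[[ 573.8 -271.8  107.     4.8]]
[[ 575.4 -269.7  108. ]
 [ 534.5 -268.7  108. ]]
[[ 575.1 -268.3  112. ]
 [ 534.4 -267.3  112. ]]
[[ 574.8 -266.8  116. ]
 [ 534.3 -265.9  116. ]]
[[276.6 325.4]
 [255.8 350.2]
 [234.6 375.6]]
158 [[526.8 257.5]
 [528.2 317.2]
 [551.3 257.5]]
162 [[524.5 258. ]
 [525.9 317.4]
 [548.9 258. ]]
166 [[522.3 258.4]
 [523.6 317.5]
 [546.6 258.4]]
```

```bash
cat > p2.py <<'E'
from h import *
r,sx,sy,_=tilt(.11);u=tilt()[3];top=np.array([483,282.3,179])
goal=top-r.apply([0,4.9,147]);pre=goal+60*u
E
python3 -c "
from p2 import *
print(goal,pre);plan(pre,r,22,0)"
```

```text
[462.059394   283.97883152 324.57363273] [451.94091874 284.79004086 383.70871874]
{"x":0.85,"y":-0.16,"z":-0.18,"ax":-0.06,"ay":0.00,"az":0.04,"fingers":0},
{"x":0.84,"y":-0.16,"z":-0.18,"ax":-0.06,"ay":0.00,"az":0.04,"fingers":0},
{"x":0.84,"y":-0.16,"z":-0.18,"ax":-0.06,"ay":0.00,"az":0.04,"fingers":0},
{"x":0.84,"y":-0.16,"z":-0.18,"ax":-0.06,"ay":0.00,"az":0.04,"fingers":0},
{"x":0.84,"y":-0.16,"z":-0.18,"ax":-0.06,"ay":0.00,"az":0.04,"fingers":0},
{"x":0.84,"y":-0.17,"z":-0.18,"ax":-0.06,"ay":0.00,"az":0.04,"fingers":0},
{"x":0.84,"y":-0.17,"z":-0.18,"ax":-0.06,"ay":0.00,"az":0.04,"fingers":0},
{"x":0.84,"y":-0.17,"z":-0.18,"ax":-0.06,"ay":0.00,"az":0.04,"fingers":0},
{"x":0.84,"y":-0.17,"z":-0.18,"ax":-0.06,"ay":0.00,"az":0.04,"fingers":0},
{"x":0.84,"y":-0.17,"z":-0.18,"ax":-0.06,"ay":0.00,"az":0.04,"fingers":0},
{"x":0.84,"y":-0.17,"z":-0.18,"ax":-0.06,"ay":0.00,"az":0.04,"fingers":0},
{"x":0.84,"y":-0.18,"z":-0.18,"ax":-0.06,"ay":0.00,"az":0.04,"fingers":0},
{"x":0.84,"y":-0.18,"z":-0.18,"ax":-0.06,"ay":0.00,"az":0.04,"fingers":0},
{"x":0.84,"y":-0.18,"z":-0.18,"ax":-0.06,"ay":0.00,"az":0.04,"fingers":0},
{"x":0.84,"y":-0.18,"z":-0.18,"ax":-0.06,"ay":0.00,"az":0.04,"fingers":0},
{"x":0.84,"y":-0.18,"z":-0.19,"ax":-0.06,"ay":0.00,"az":0.04,"fingers":0},
{"x":0.84,"y":-0.18,"z":-0.19,"ax":-0.06,"ay":0.00,"az":0.04,"fingers":0},
{"x":0.84,"y":-0.19,"z":-0.19,"ax":-0.06,"ay":0.00,"az":0.04,"fingers":0},
{"x":0.84,"y":-0.19,"z":-0.19,"ax":-0.06,"ay":0.00,"az":0.04,"fingers":0},
{"x":0.84,"y":-0.19,"z":-0.19,"ax":-0.06,"ay":0.00,"az":0.04,"fingers":0},
{"x":0.84,"y":-0.19,"z":-0.19,"ax":-0.06,"ay":0.00,"az":0.04,"fingers":0},
{"x":0.83,"y":-0.19,"z":-0.19,"ax":-0.06,"ay":0.00,"az":0.04,"fingers":0},
```

>>> step_arm(
  increments=[
    {"x": 0.4, "y": -0.1, "z": -0.4, "ax": -0.06, "ay": 0, "az": 0.04, "fingers": 0},
    {"x": 0.84, "y": -0.16, "z": -0.5, "ax": -0.06, "ay": 0, "az": 0.04, "fingers": 0},
    {"x": 0.84, "y": -0.16, "z": -0.5, "ax": -0.06, "ay": 0, "az": 0.04, "fingers": 0},
    {"x": 0.84, "y": -0.16, "z": -0.5, "ax": -0.06, "ay": 0, "az": 0.04, "fingers": 0},
    {"x": 0.84, "y": -0.16, "z": -0.5, "ax": -0.06, "ay": 0, "az": 0.04, "fingers": 0},
    {"x": 0.84, "y": -0.17, "z": -0.4, "ax": -0.06, "ay": 0, "az": 0.04, "fingers": 0},
    {"x": 0.84, "y": -0.17, "z": -0.4, "ax": -0.06, "ay": 0, "az": 0.04, "fingers": 0},
    {"x": 0.84, "y": -0.17, "z": -0.2, "ax": -0.06, "ay": 0, "az": 0.04, "fingers": 0},
  ],
)

```text
t: 17.27
position: [514.6, -83.6, 374.2]
eef_rot: [3.102, 0.011, 1.534]
contact_force: [0.4, 0.2, -1.0]
gripper_width: 18.2
grip_force: 30.0
```

>>> step_arm(
  increments=[
    {"x": 0.84, "y": -0.17, "z": -0.1, "ax": -0.06, "ay": 0, "az": 0.04, "fingers": 0},
    {"x": 0.84, "y": -0.17, "z": -0.1, "ax": -0.06, "ay": 0, "az": 0.04, "fingers": 0},
    {"x": 0.84, "y": -0.17, "z": -0.1, "ax": -0.06, "ay": 0, "az": 0.04, "fingers": 0},
    {"x": 0.84, "y": -0.18, "z": -0.1, "ax": -0.06, "ay": 0, "az": 0.04, "fingers": 0},
    {"x": 0.84, "y": -0.18, "z": -0.1, "ax": -0.06, "ay": 0, "az": 0.04, "fingers": 0},
    {"x": 0.84, "y": -0.18, "z": -0.1, "ax": -0.06, "ay": 0, "az": 0.04, "fingers": 0},
    {"x": 0.84, "y": -0.18, "z": 0, "ax": -0.06, "ay": 0, "az": 0.04, "fingers": 0},
    {"x": 0.84, "y": -0.18, "z": 0, "ax": -0.06, "ay": 0, "az": 0.04, "fingers": 0},
  ],
)

```text
t: 18.27
position: [480.9, 119.8, 386.9]
eef_rot: [3.061, 0.009, 1.506]
contact_force: [-0.3, -0.5, -0.6]
gripper_width: 17.8
grip_force: 30.0
```

>>> step_arm(
  increments=[
    {"x": 0.84, "y": -0.18, "z": 0, "ax": -0.06, "ay": 0, "az": 0.04, "fingers": 0},
    {"x": 0.84, "y": -0.19, "z": 0, "ax": -0.06, "ay": 0, "az": 0.04, "fingers": 0},
    {"x": 0.84, "y": -0.19, "z": 0, "ax": -0.06, "ay": 0, "az": 0.04, "fingers": 0},
    {"x": 0.84, "y": -0.19, "z": 0, "ax": -0.06, "ay": 0, "az": 0.04, "fingers": 0},
    {"x": 0.7, "y": -0.19, "z": 0, "ax": -0.06, "ay": 0, "az": 0.04, "fingers": 0},
    {"x": 0.4, "y": -0.1, "z": 0, "ax": -0.06, "ay": 0, "az": 0.04, "fingers": 0},
    {"x": 0, "y": 0, "z": 0, "ax": 0, "ay": 0, "az": 0, "fingers": 0},
    {"x": 0, "y": 0, "z": 0, "ax": 0, "ay": 0, "az": 0, "fingers": 0},
  ],
)

```text
t: 19.27
position: [460.8, 253.0, 382.6]
eef_rot: [3.029, 0.008, 1.483]
contact_force: [1.0, -0.3, -0.5]
gripper_width: 17.5
grip_force: 30.0
```

```bash
python3 -c "
from p2 import *
import pickle
s=bot.state();q=R.from_euler('xyz',s['eef_rot']);print(s['position'],s['eef_rot'],s['grip_force'])
d=q.inv().apply(pre-s['position']);print('to pre tool mm',d,'rot units',(q.inv()*r).as_rotvec()/np.radians(5))
ims=[]
for n in('scene','top'):
    c=bot.camera(n);pickle.dump(c,open(n+'2.pkl','wb'))
    p=proj(c,[top])[0].astype(int);X0,Y0=p-([45,55] if n=='scene' else [45,60]);print(n,X0,Y0)
    f=c['frame'][Y0:Y0+120,X0:X0+95,::-1];im=cv2.resize(f,None,fx=4,fy=4,interpolation=2);ims.append(im)
cv2.imwrite('pics/s6.png',np.hstack(ims))"
```

```text
[460.79913911 253.01345718 382.55120857] [3.02923018 0.00822284 1.48337079] 29.999683499336243
to pre tool mm [ 30.87121278 -11.36753797  -2.70304828] rot units [ 0.02672187  0.10308553 -0.0741099 ]
scene 288 59
top 172 174
```

View pics/s6.png

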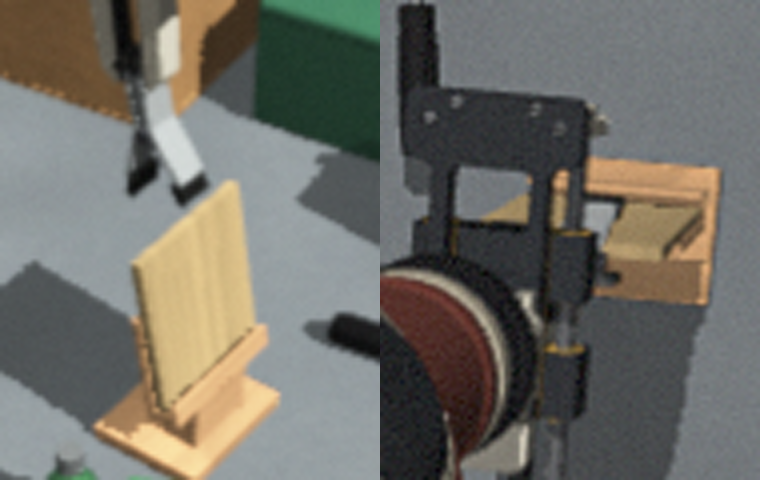

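The clip is about 30 mm short in y. In the scene panel its jaw pads are at (143,180) and (190,188), and the board's top corners are at (135,262) and (233,182). I'll compare that with my model.

```bash
python3 -c "
from p2 import *
import pickle
c=pickle.load(open('scene2.pkl','rb'));t=pickle.load(open('top2.pkl','rb'))
s=bot.state();q=R.from_euler('xyz',s['eef_rot'])
for k in(0,.06,.1):
  for d in(157,162,):
    P=s['position']+q.apply([[x,k*(d-65.3)+g,d] for g in(-18,18) for x in (-10,10)])
    print(k,d,((proj(c,P)-[288,59]+.5)*4).round().tolist(),((proj(t,P)-[172,174]+.5)*4+[380,0]).round().tolist())
f=c['frame'][59:179,288:383];m=(f.max(2)<60).astype(np.uint8);m[60:]=0;m[:35]=0
n,l,st,ce=cv2.connectedComponentsWithStats(m)
print([(st[i].tolist(),(ce[i]*4).round().tolist()) for i in range(1,n) if st[i,4]>5])
"
```

```text
0 157 [[122.0, 186.0], [141.0, 171.0], [167.0, 202.0], [187.0, 186.0]] [[619.0, 290.0], [581.0, 287.0], [624.0, 222.0], [586.0, 218.0]]
0 162 [[122.0, 193.0], [142.0, 178.0], [168.0, 209.0], [187.0, 193.0]] [[621.0, 289.0], [583.0, 285.0], [626.0, 221.0], [588.0, 217.0]]
0.06 157 [[128.0, 189.0], [148.0, 174.0], [175.0, 204.0], [194.0, 189.0]] [[620.0, 280.0], [581.0, 276.0], [625.0, 211.0], [587.0, 208.0]]
0.06 162 [[130.0, 196.0], [149.0, 181.0], [176.0, 211.0], [195.0, 196.0]] [[622.0, 278.0], [584.0, 274.0], [627.0, 210.0], [589.0, 206.0]]
0.1 157 [[133.0, 190.0], [152.0, 175.0], [179.0, 206.0], [198.0, 190.0]] [[620.0, 273.0], [582.0, 269.0], [626.0, 204.0], [587.0, 201.0]]
0.1 162 [[134.0, 197.0], [154.0, 182.0], [181.0, 213.0], [200.0, 197.0]] [[622.0, 270.0], [584.0, 267.0], [628.0, 202.0], [590.0, 199.0]]
[([32, 35, 7, 13, 55], [141.0, 166.0]), ([84, 35, 11, 5, 40], [360.0, 146.0]), ([43, 44, 8, 7, 24], [187.0, 189.0])]
```

>>> step_arm(
  increments=[
    {"x": 0.3, "y": -0.12, "z": -0.03, "ax": 0.01, "ay": 0.03, "az": -0.02, "fingers": 0},
    {"x": 0.4, "y": -0.17, "z": -0.03, "ax": 0.01, "ay": 0.04, "az": -0.03, "fingers": 0},
    {"x": 0.33, "y": -0.12, "z": -0.03, "ax": 0, "ay": 0.03, "az": -0.02, "fingers": 0},
    {"x": 0, "y": 0, "z": 0, "ax": 0, "ay": 0, "az": 0, "fingers": 0},
    {"x": 0, "y": 0, "z": 0, "ax": 0, "ay": 0, "az": 0, "fingers": 0},
    {"x": 0, "y": 0.04, "z": 0.5, "ax": 0, "ay": 0, "az": 0, "fingers": 0},
    {"x": 0, "y": 0.03, "z": 0.4, "ax": 0, "ay": 0, "az": 0, "fingers": 0},
    {"x": 0, "y": 0, "z": 0, "ax": 0, "ay": 0, "az": 0, "fingers": 0},
  ],
)

```text
t: 20.38
position: [455.4, 285.0, 355.1]
eef_rot: [3.034, 0.002, 1.491]
contact_force: [0.2, -0.3, -0.7]
gripper_width: 17.8
grip_force: 30.0
```

```bash
python3 -c "
from p2 import *
import pickle
s=bot.state();q=R.from_euler('xyz',s['eef_rot']);print(s['position'],s['eef_rot'],s['contact_force'])
print('to goal tool mm',q.inv().apply(goal-s['position']),'rot units',(q.inv()*r).as_rotvec()/np.radians(5))
ims=[]
for n,a in(('scene',[45,35]),('top',[45,45])):
    c=bot.camera(n);pickle.dump(c,open(n+'3.pkl','wb'))
    p=proj(c,[top])[0].astype(int);X0,Y0=p-a;print(n,X0,Y0)
    f=c['frame'][Y0:Y0+85,X0:X0+65,::-1];ims.append(cv2.resize(f,None,fx=6,fy=6,interpolation=2))
cv2.imwrite('pics/s7.png',np.hstack(ims))"
```

```text
[455.35714897 284.99602319 355.14533195] [3.03396072e+00 2.20285571e-03 1.49123836e+00] [ 0.1770592  -0.34121262 -0.73273937]
to goal tool mm [-0.41397339  3.43850903 31.12215999] rot units [-0.02713045  0.02454347  0.00777674]
scene 288 79
top 172 189
```

View pics/s7.png

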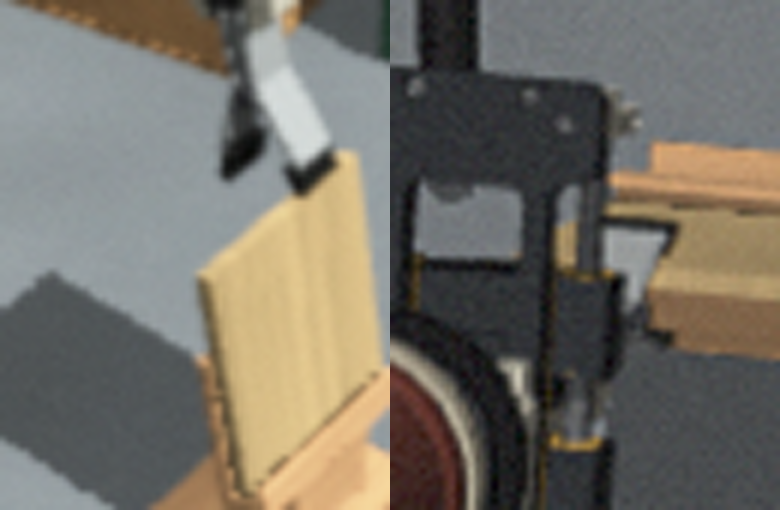

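In the top panel the jaw ends at (672,228) and (660,335) straddle the board's top edge strip at y≈280, so the clip is centred. I'll descend about 36 mm along the board.

>>> step_arm(
  increments=[
    {"x": 0, "y": 0.02, "z": 0.3, "ax": 0, "ay": 0, "az": 0, "fingers": 0},
    {"x": 0, "y": 0.02, "z": 0.3, "ax": 0, "ay": 0, "az": 0, "fingers": 0},
    {"x": 0, "y": 0.02, "z": 0.3, "ax": 0, "ay": 0, "az": 0, "fingers": 0},
    {"x": 0, "y": 0.02, "z": 0.3, "ax": 0, "ay": 0, "az": 0, "fingers": 0},
    {"x": 0, "y": 0, "z": 0, "ax": 0, "ay": 0, "az": 0, "fingers": 0},
    {"x": 0, "y": 0, "z": 0, "ax": 0, "ay": 0, "az": 0, "fingers": 0},
    {"x": 0, "y": 0, "z": 0, "ax": 0, "ay": 0, "az": 0, "fingers": 0},
  ],
)

```text
t: 21.35
position: [462.2, 285.3, 321.8]
eef_rot: [3.031, -0.001, 1.492]
contact_force: [-1.6, -0.9, -0.7]
gripper_width: 18.1
grip_force: 30.0
```

```bash
python3 -c "
from p2 import *
import pickle
s=bot.state();print(s['position'],s['eef_rot'],s['contact_force'],s['gripper_width'])
ims=[]
for n,a in(('scene',[45,35]),('top',[45,45])):
    c=bot.camera(n);pickle.dump(c,open(n+'4.pkl','wb'))
    p=proj(c,[top])[0].astype(int);X0,Y0=p-a
    f=c['frame'][Y0:Y0+85,X0:X0+65,::-1];ims.append(cv2.resize(f,None,fx=6,fy=6,interpolation=2))
cv2.imwrite('pics/s8.png',np.hstack(ims))"
```

```text
[462.19772817 285.27455774 321.79152865] [ 3.03060550e+00 -1.01101342e-03  1.49215835e+00] [-1.60334499 -0.86359067 -0.70066827] 18.10979180140116
```

View pics/s8.png

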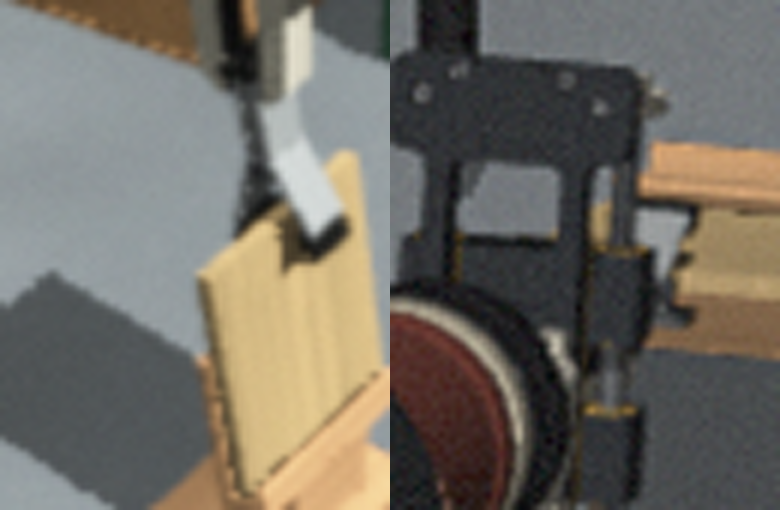

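The clip straddles the edge. In the scene panel the front pad is at (320,235), below the edge line, and in the top panel the jaw ends are at (685,212) and (685,312). That was my last picture; the centring check is numeric from here.

```bash
python3 -c "
from p2 import *
import pickle
c=pickle.load(open('top4.pkl','rb'));f=c['frame'];h=cv2.cvtColor(f,cv2.COLOR_RGB2HSV)
X0,Y0=172,189
for x in (219,220,221,222,224,227,232):print(x,[tuple(h[y,x,1:].tolist()) for y in range(220,246)])
print(proj(c,[top+[4*0,0,0],top-15*tilt()[2],top-30*tilt()[2],top-55*tilt()[2]]))
s=bot.state();q=R.from_euler('xyz',s['eef_rot'])
for k in(.06,.08):print(k,proj(c,s['position']+q.apply([[-13,k*95+g,160] for g in(-18,0,18)])).round(1).tolist(), q.inv().apply(top-s['position']))
"
```

```text
219 [(110, 206), (116, 138), (88, 61), (26, 49), (5, 110), (10, 161), (6, 157), (5, 155), (5, 148), (5, 140), (11, 140), (2, 109), (22, 80), (68, 79), (106, 118), (95, 107), (88, 81), (92, 89), (96, 93), (110, 86), (29, 35), (23, 56), (7, 70), (28, 92), (102, 123), (114, 123)]
220 [(112, 202), (110, 139), (92, 75), (15, 50), (10, 98), (6, 160), (14, 149), (15, 133), (17, 121), (68, 131), (74, 128), (62, 62), (94, 46), (90, 85), (99, 152), (100, 153), (102, 153), (103, 148), (112, 137), (112, 128), (68, 45), (30, 42), (29, 62), (48, 85), (110, 121), (113, 126)]
221 [(112, 203), (114, 145), (100, 87), (17, 45), (13, 78), (16, 130), (12, 107), (13, 77), (79, 110), (99, 155), (106, 151), (90, 68), (90, 65), (104, 123), (98, 187), (97, 192), (99, 185), (103, 171), (109, 140), (112, 123), (93, 52), (28, 36), (48, 48), (93, 85), (101, 126), (118, 119)]
222 [(108, 204), (115, 151), (110, 102), (36, 35), (43, 30), (15, 50), (68, 49), (97, 84), (102, 125), (101, 159), (99, 154), (95, 107), (104, 115), (97, 155), (99, 175), (96, 180), (99, 177), (99, 160), (106, 135), (105, 122), (89, 72), (93,
[... 581 characters left out ...]
), (107, 131), (108, 128), (106, 128), (104, 128), (117, 124), (111, 119), (108, 120)]
232 [(111, 195), (111, 204), (108, 146), (110, 127), (96, 106), (95, 159), (94, 163), (95, 159), (103, 151), (99, 154), (99, 150), (92, 152), (100, 146), (94, 149), (98, 151), (101, 175), (104, 176), (98, 175), (100, 166), (110, 134), (112, 130), (106, 130), (107, 126), (102, 125), (114, 125), (112, 121)]
[[217.39980996 234.21867659]
 [224.18480999 234.77014294]
 [230.97093744 235.32092956]
 [242.28272864 236.23732632]]
0.06 [[223.8, 241.4], [224.4, 233.4], [225.0, 225.5]] [ -1.40527885   5.12979535 144.15848735]
0.08 [[223.9, 240.5], [224.5, 232.6], [225.0, 224.6]] [ -1.40527885   5.12979535 144.15848735]
```

>>> step_arm(
  increments=[
    {"x": 0, "y": -0.04, "z": 0, "ax": 0, "ay": 0, "az": 0, "fingers": 0},
    {"x": 0, "y": -0.03, "z": 0.03, "ax": 0, "ay": 0, "az": 0, "fingers": 0},
    {"x": 0, "y": 0, "z": 0, "ax": 0, "ay": 0, "az": 0, "fingers": 0},
    {"x": 0, "y": 0, "z": 0, "ax": 0, "ay": 0, "az": 0, "fingers": 0},
    {"x": 0, "y": 0, "z": 0, "ax": 0, "ay": 0, "az": 0, "fingers": 0},
    {"x": 0, "y": 0, "z": 0, "ax": 0, "ay": 0, "az": 0, "fingers": 0},
  ],
)

```text
t: 22.2
position: [460.1, 285.3, 320.3]
eef_rot: [3.031, -0.0, 1.492]
contact_force: [-1.5, -0.5, -0.4]
gripper_width: 18.0
grip_force: 30.0
```

```bash
python3 -c "
from p2 import *
c=bot.camera('top');h=cv2.cvtColor(c['frame'],cv2.COLOR_RGB2HSV)
for x in (221,222,224,232):print(x,[int(h[y,x,2]) for y in range(220,246)])
s=bot.state();print(s['position'],s['contact_force'],s['gripper_width'],s['grip_force'],abs(s['dq']).max())
"
```

```text
221 [204, 147, 124, 82, 46, 93, 138, 110, 77, 120, 149, 64, 60, 127, 187, 190, 186, 170, 133, 137, 125, 46, 34, 57, 98, 123]
222 [202, 154, 128, 89, 40, 39, 65, 50, 88, 141, 157, 101, 84, 163, 180, 179, 179, 165, 128, 137, 124, 72, 46, 74, 113, 125]
224 [205, 156, 127, 115, 138, 137, 141, 157, 161, 156, 157, 152, 150, 159, 171, 178, 180, 174, 127, 128, 127, 130, 126, 129, 127, 125]
232 [198, 206, 145, 124, 109, 162, 157, 157, 155, 151, 151, 153, 146, 151, 155, 176, 180, 177, 165, 133, 131, 125, 129, 127, 127, 124]
[460.09534649 285.33092266 320.24954729] [ 0.06478615 -0.47140119 -1.12814249] 17.795983199588715 29.999804198741913 0.0016105430137208258
```

```bash
python3 -c "
from h import *
print(bot.sign_off())"
```

```text
the job is handed in; nothing more can be done
None
```

I handed the job in at about 22 s of the 61 s allowed: by my measurements the board leans on the stand let go, and the clip is held squeezed open about 16 mm down over its top edge, centred to about 2 mm. sign_off gave no verdict, and I viewed 11 pictures against the limit of 10.

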